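Clear the spool turntable, then hold the lane selector on its third click

TASK

Get filament lane three ready: take the stray stepped bush off the spool turntable and put it in the shallow reject tray. Then turn the spring-return selector knob on the feeder box clockwise to its third click, counting the clicks from its rest position and not running on past the third, and hold it there: it springs back if released, so finish while still holding it. Leave everything else lying where it is.

Things in the scene. Friction and masses are not known exactly. Their poses are not given: they have to be found in the camera images.
- bush_center (a point): Centre (half-way up) of the stray printed part: a solid upright stepped bush of white plastic, 46 mm tall, about 25 g (varies). Its lower 32 mm is a cylinder 29 mm in diameter, the upper 14 mm a spigot 18 mm in diameter. z points up its axis. It stands loose on the platter of the turntable, 80 to 92 mm from the turntable's axis, on any side.
- turntable: Spool turntable; origin on its axis at the table surface. A grey round platter, 240 mm in diameter, top face 32 mm above the table, spins freely about the vertical axis at the lightest push. A small filament spool 84 mm in diameter is clamped at its middle, its top 66 mm above the table, a steel nut to 72 mm; only the bush stands beside it.
- tray: Shallow open reject tray of grey plastic, fixed; 150 mm (its x) by 120 mm (its y) by 40 mm high, walls and floor 4 mm. Origin at the centre of its underside on the table, z up. A small white L-shaped bracket (34 x 20 x 18 mm high) lies in its +x, +y corner, about 48 mm in x and 36 mm in y from the centre; the bracket may be moved.
- feeder: Feeder box, fixed: grey, 120 mm (its x) by 110 mm (its y) by 45 mm high, with a steel disc 6 mm high on top and the black selector knob at its centre; six short white marks round the knob show the stops (rest and five clicks); three brass nozzles on its far (+x) side. Origin at the centre of its underside on the table, z up.
- selector_grip (a point): Point on the knob's vertical axis at the height to grip it, 79 mm above the table. The knob is a grip bar 48 mm long (its x axis), 13 mm thick (its y axis), from 59 to 95 mm above the table, on a disc 52 mm in diameter; a white pointer line runs from the middle of the bar to its -x end. z up; the axes turn with the knob.
- selector (a joint): Knob angle in rad: 0 at rest on its home stop, growing clockwise seen from above. A click every 0.419 (24 degrees), five in all, end stop at 2.26; the third is at 1.257. A spring of 0.10 N m (0.15 at the third click) returns it to 0 when let go. Detents add +-0.06 N m once per click: most resistance a quarter of a click past each stop, least three quarters past, so a click is a drop just before the stop.
- scraper: Bystander: scraper (spatula), 200 mm long, lying beyond the work area; leave it.
- wrench: Bystander: steel wrench, 130 mm long, lying beyond the work area; leave it.
- jar: Bystander: small glass jar, 48 mm in diameter, 55 mm tall, standing near the robot; leave it.
- glue: Bystander: small white bottle, 30 mm in diameter, 85 mm tall, standing beyond the turntable; leave it.
- spacer: Bystander: white plastic ring, 44 mm in diameter, 14 mm high, lying near the robot; leave it.
- cutters: Bystander: flush cutters, about 140 mm long, lying near the robot; leave them.
Mind the look-alikes: they are no part of the job. What is shaped like the tray but green is not meant.

How it is judged (in metres and radians):
On the way, in this order (a step that is already met when the one before it is completed fails the run):
1. the bush is lifted clear of the turntable in the gripper (height (world z) of bush_center above 0.075 m and contact force between bush and turntable below 0.01 N and contact force between the fingers and bush above 0.3 N), for 0.1 s.
2. the bush lies in the reject tray, let go (x of bush_center in the frame of tray between -0.072 and 0.072 m and y of bush_center in the frame of tray between -0.057 and 0.057 m and z of bush_center in the frame of tray between 0 and 0.042 m and contact force between the fingers and bush below 0.05 N and linear speed of bush below 0.05 m/s), for 0.2 s.
3. the selector is held on its third click (value of joint selector between 1.117 and 1.397 rad and contact force between the fingers and feeder above 0.5 N and velocity of joint selector between -0.1 and 0.1 rad/s), for 0.3 s.
At the end, for the whole second after the job is handed in: The selector stands still within 0.14 rad (8 degrees) of its third click (1.257 rad), held there by the fingers with at least 0.5 N against its return spring, and the bush lies still inside the reject tray, not touched by the fingers (all of step 2 and all of step 3); the arm keeps its last pose, push and grip.
It fails at once if the selector is run on past the third click (value of joint selector above 1.5 rad).
It fails at once if the selector is turned before the bush is in the tray (value of joint selector above 0.35 rad and not (x of bush_center in the frame of tray between -0.072 and 0.072 m and y of bush_center in the frame of tray between -0.057 and 0.057 m and z of bush_center in the frame of tray between 0 and 0.042 m)).
It fails at once if a bystander is moved more than 30 mm (distance of any of scraper, wrench, jar, glue, spacer, cutters from where it was at the start of the episode above 0.03 m).
It also fails if it takes over 61 s, if anything falls off the work surface, if the arm or the gripper's body presses on something with over 40 N, if the wrist force passes 120 N, or if a joint passes its speed limit or range.

ROBOT

A 6-joint arm with a two-finger parallel gripper is mounted at the origin on the work surface. World frame = base frame: x ahead of the robot, y to its left, z up, the work surface at z = 0. Lengths are in m, angles in degrees, forces in N, time in s.
With the tool pointing down it reaches from about 0.4 to 0.825 m from the base axis. Payload 7 kg.
Tool frame: the origin (TCP) lies at the very end of the fingers, on their centre line; the grasp point (between the pads) lies behind it (r.grasp_offset is the z of the grasp point in the tool frame, in m); z points along the fingers, y is the direction in which the jaws open and shut (so a half turn about z gives the same grasp; the last joint's range is limited). The gripper opens to 88 mm and grips with 3 to 60 N. Pads are 19 mm wide; open, the fingers measure 130 mm over their backs; the gripper's body (78 mm by 193 mm) begins 47 mm behind the grasp point.
Start: joints at [-51.675, 20.546, 0.682, 0, -70.136, -16.507], TCP at [0.251, -0.627, 0.227] pointing down, gripper open.
Joint ranges: [-176.03, 176.03], [-82.01, 121.73], [-58.28, 71.71], [-173.87, 95.51], [-174.79, -0.11], [-173.66, 173.66]. Speed limits (degrees/s): [136.94, 136.94, 172.46, 180, 180, 180].

INTERFACE

Orientations are given as [roll, pitch, yaw] about the fixed x, y, z axes, in that order (R = Rz(yaw) Ry(pitch) Rx(roll)).
In Python, from plant import r gives the robot as it stands. The module is installed in compiled form; this text tells all that it offers.
- The arm moves only by the tool servo_tool, never from a script. Its argument "targets" is a list of rows, each an object of numbers: "dx", "dy", "dz": the shift along the world's x, y, z in cm; "spin": the turn about the world's z in rad; "grip": the opening in per cent of the stroke, from 0 (shut) to 100 (fully open). A call has exactly 10 rows; each row is the pose to reach, as a shift and turn from the pose commanded when the call began; what a row does not reach only later rows make up. A row lasts 1/12 s, in which the tool goes at most 41.7 mm and 7.16 degrees, less where a joint would pass 70% of its speed; a pose out of reach is approached as far as the arm can. A call with a gripper value outside its range is refused whole. The fingers move at their own pace and stop on an object; "squeeze" is the grip in N (left out, the last holds). Time passes only in rows, so rows that repeat a pose let the fingers close, or fill a call up. It gives the time, the measured TCP pose, the force and the opening at its end, in the units of the state.
- r.get_state(): the state, without advancing time (a new reading comes with each control period).
- r.capture(name): name is "scene" or "top" or "wrist"; returns the picture (384x512x3 uint8, blue, green, red); there is no depth.
- r.get_calibration(name): a dict with "K" (3x3 intrinsics, pixels), "extrinsics" (4x4, takes a point from camera to world coordinates). Camera axes: x right, y down, z forward; pixel columns grow to the right and rows downward; lengths in m; the calibration is good to about 2 mm. A picture is of the moment at which its call begins: read the wrist's pose just before it. get_calibration takes no time and is no camera call; for the wrist camera it gives the pose at the moment of the call.
- r.close_job(): hands the job in, once; it reports no verdict.
Trained networks look in the newest picture that a camera, given by its name, has taken for a name from the list of things; names that differ only in an ending like _2 or _b are one class to them, and where a whole thing is asked for, a point or a joint stands for the part that bears it (a point fixed in the world has none). Each returns a list of dicts, best first, with "p" (0 to 1); they miss things now and then, are a little off and sometimes report something else, mostly with a low value. They report only what shows in the picture. A call takes as long as a camera call. They do not tell look-alikes from the thing itself.
- r.cut_out(name, camera): "mask" (384x512 bool, what is visible of it) and "extent" ([left, top, right, bottom] in pixels, round what is visible of it).
The state is a dict: "time_s": time; "joints": joint angles; "qd": joint speeds; "joint_torque": joint torques, N m; "tcp_pos": TCP position; "eef_rot": TCP orientation; "contact_force": force on the tool from outside, world axes, zero at the start; "moment": the same for the moment, N m; "gripper_width": finger opening in m.
Only numpy, scipy, OpenCV 4.12 (cv2) and the standard library are available. Lean on these libraries where they do the work, as an engineer would, in place of code of your own. Each camera call takes 0.05 s, during which the arm holds its last target. There are 200 camera calls.

## Working session

There is one attempt and no reset: what is moved stays moved. The work goes in short steps, Python scripts to look and compute and a tool call to move; the robot and the scene stay as the last step left them, time stands still between calls to the robot, and variables do not carry over. Pictures are saved under pics/ and viewed, about 8 in all and at most 12, crops included, and the job is handed in when it is done.

Besides the shell and the picture viewer there is one more tool, called after ">>>" in YAML: its name, and indented under it one key for each argument. servo_tool: Moves the arm, as the interface text tells. Its arguments: {"type":"object","properties":{"targets":{"type":"array"},"squeeze":{"type":"number"}},"required":["targets"]}

```bash
mkdir -p pics; cat > h.py <<'E'
import numpy as np, cv2
from plant import r
def ray(cam,u,v,z,cal=None):
    c=cal or r.get_calibration(cam); K=np.array(c["K"]); T=np.array(c["extrinsics"])
    d=T[:3,:3]@np.linalg.solve(K,[u,v,1]); o=T[:3,3]
    return o+d*(z-o[2])/d[2]
def proj(cam,p,cal=None):
    c=cal or r.get_calibration(cam); K=np.array(c["K"]); T=np.array(c["extrinsics"])
    q=K@(T[:3,:3].T@(np.array(p)-T[:3,3])); return q[:2]/q[2]
E
python3 - <<'E'
from h import *
s=r.get_state(); print(s, r.grasp_offset)
a=r.capture("scene"); b=r.capture("top")
cv2.imwrite("pics/scene.png",cv2.resize(a,(800,600)));cv2.imwrite("pics/top.png",cv2.resize(b,(800,600)))
cv2.imwrite("pics/top_raw.png",b);cv2.imwrite("pics/scene_raw.png",a)
for n in ["bush_center","turntable","tray","feeder","selector_grip","jar","glue","spacer","cutters","scraper","wrench"]:
    for c in ["top","scene"]:
        for d in r.cut_out(n,c)[:3]:
            m=d["mask"]; ys,xs=np.nonzero(m)
            e=d["extent"]; u,v=xs.mean(),ys.mean()
            print(n,c,round(d["p"],2),np.round(e),round(u),round(v),np.round(ray(c,u,v,0.03)[:2],3))
E
```

```text
{'time_s': 0.0, 'joints': array([-5.16746741e+01,  2.05906532e+01,  6.35101490e-01, -1.93709116e-02,
       -7.01348497e+01, -1.65064823e+01]), 'qd': array([ 0.0518051 , -0.04325369, -0.14362441, -0.07033181,  0.07721255,
       -0.08375285]), 'joint_torque': array([ 3.79301548e-05, -5.82715273e+01,  2.93050021e+01,  6.99712828e+00,
        6.71576199e-03, -1.45477657e-04]), 'tcp_pos': array([ 0.2506757 , -0.62622039,  0.22564394]), 'eef_rot': array([ 1.79908150e+02, -8.22801634e-03, -1.58187747e+02]), 'contact_force': array([ 0.07070144,  0.65460368, -0.22293427]), 'moment': array([-0.0474028 , -0.05264556,  0.05006742]), 'gripper_width': 0.08776114432947434} -0.0188
bush_center top 0.31 [231. 171. 247. 185.] 236 177 [ 0.584 -0.024]
bush_center scene 0.7 [360. 190. 374. 207.] 366 198 [0.613 0.272]
bush_center scene 0.49 [146. 165. 176. 189.] 164 176 [ 0.358 -0.264]
turntable top 0.65 [145. 155. 157. 166.] 152 161 [0.638 0.262]
turntable top 0.59 [120. 153. 192. 224.] 156 188 [0.542 0.245]
turntable scene 0.8 [307. 155. 392. 215.] 347 184 [0.548 0.242]
tray top 0.93 [345. 194. 399. 2
[... 699 characters left out ...]
 0.518 -0.284]
glue scene 0.54 [391. 221. 405. 246.] 398 232 [0.746 0.29 ]
spacer top 0.65 [250. 241. 257. 248.] 252 243 [ 0.363 -0.081]
spacer top 0.52 [215. 157. 257. 202.] 236 179 [ 0.581 -0.025]
cutters top 0.74 [291. 240. 318. 268.] 304 254 [ 0.329 -0.256]
cutters scene 0.57 [148. 162. 179. 191.] 164 176 [ 0.357 -0.264]
scraper top 0.78 [198. 100. 217. 162.] 207 137 [0.725 0.077]
scraper scene 0.81 [301. 232. 340. 298.] 320 255 [0.755 0.069]
scraper scene 0.75 [357. 186. 372. 205.] 366 198 [0.613 0.271]
wrench top 0.7 [290. 116. 310. 148.] 299 132 [ 0.75  -0.241]
wrench scene 0.79 [178. 270. 215. 318.] 200 294 [ 0.776 -0.24 ]
wrench scene 0.59 [359. 189. 372. 207.] 367 198 [0.612 0.272]
```

View pics/top.png

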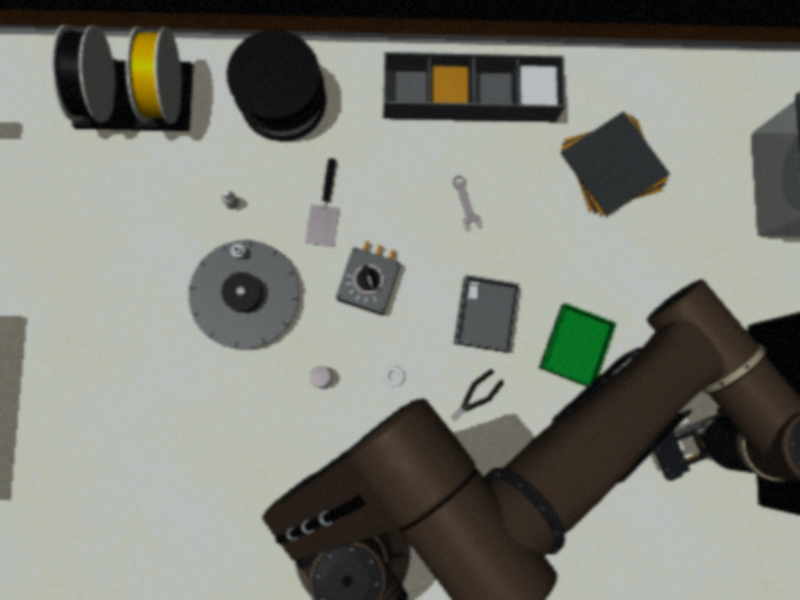

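View pics/scene.png

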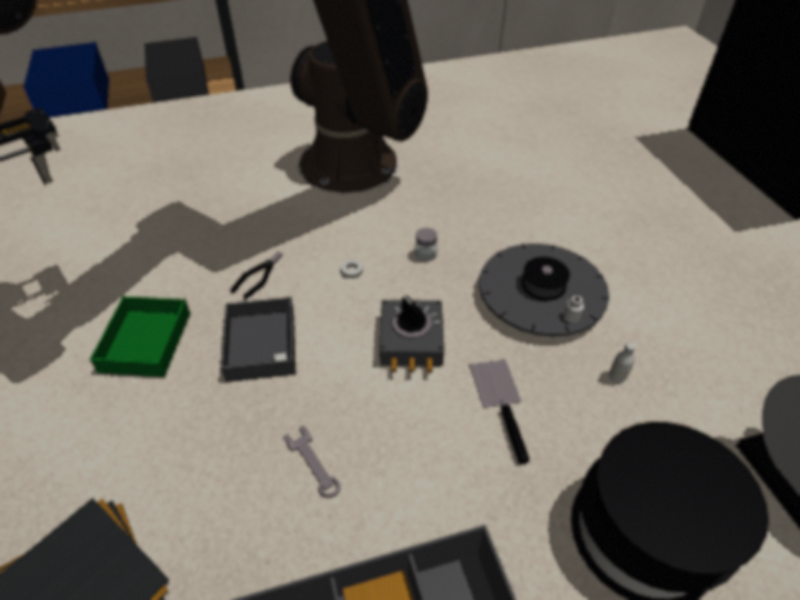

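Top view (800×600): the bush is the small white ring at (239,250), on the grey turntable at (245,293). The feeder is at (369,280). There are two tray candidates: a grey one with a white bracket at (487,314) and a green one at (578,344). The grey one fits the description. I'll compute poses and confirm with one crop.

```bash
python3 - <<'E'
from h import *
from scipy.optimize import least_squares
b=r.capture("top"); a=r.capture("scene")
def rect(n,z,i=0):
    d=r.cut_out(n,"top"); d=d[i]
    cs,_=cv2.findContours(d["mask"].astype(np.uint8),cv2.RETR_EXTERNAL,cv2.CHAIN_APPROX_NONE)
    c=max(cs,key=cv2.contourArea)[:,0,:]
    W=np.array([ray("top",u,v,z)[:2] for u,v in c]); return W,d["extent"]
for n,z in [("turntable",.032),("feeder",.045),("tray",.04)]:
    for i in range(len(r.cut_out(n,"top"))):
        W,e=rect(n,z,i); R=cv2.minAreaRect((W*1000).astype(np.float32)); C=cv2.minEnclosingCircle((W*1000).astype(np.float32))
        print(n,i,np.round(e),np.round(np.array(R[0])),np.round(R[1]),round(R[2],1),"circ",np.round(C[0]),round(C[1]))
# bush triangulation
for z in (.055,.078): print("bush top cam",z,ray("top",151,160.5,z),"scene",ray("scene",367,198.5,z))
print("proj knob?",proj("top",[.58,-.024,.095]))
P=[cv2.resize(b[y-20:y+20,x-20:x+20],(400,400),interpolation=cv2.INTER_CUBIC) for x,y in((152,165),(236,178))]
Q=cv2.resize(b[165:255,280:400],(800//2,300),interpolation=cv2.INTER_CUBIC)
cv2.imwrite("pics/c1.png",np.vstack([np.hstack(P)[:400],])) 
cv2.imwrite("pics/c2.png",Q)
I=np.hstack(P); I=cv2.resize(I,(600,300)); cv2.imwrite("pics/crop.png",np.vstack([I,np.hstack([Q,np.zeros((300,200,3),np.uint8)])]))
E
```

```text
feeder 0 [216. 158. 258. 200.] [585. -27.] [109. 145.] 74.0 circ [581. -29.] 83
tray 0 [345. 193. 398. 250.] [ 444. -479.] [132. 159.] 69.3 circ [ 442. -477.] 97
tray 1 [290. 174. 334. 228.] [ 511. -283.] [130. 156.] 81.5 circ [ 511. -281.] 94
tray 2 [122. 156. 191. 221.] [543. 244.] [232. 236.] 1.1 circ [543. 243.] 120
bush top cam 0.055 [0.63261987 0.26200739 0.055     ] scene [0.6352021  0.25565157 0.055     ]
bush top cam 0.078 [0.62765038 0.2576224  0.078     ] scene [0.65293153 0.24084903 0.078     ]
proj knob? [235.57349294 175.20588676]
```

View pics/crop.png

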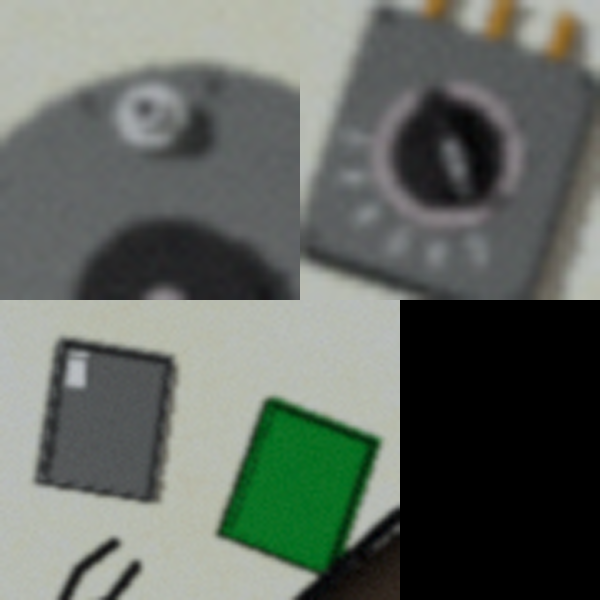

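Confirmed: the bush is the white ring with a shadow at raw (152,160). The grey tray is the one with the white bracket at raw (303,186). The pointer and rest mark sit at the lower right of the knob, and the clicks run clockwise to the left. I'll move over the feeder first for a wrist look.

>>> servo_tool:
  targets:
    - {"dx":1.8,"dy":3.5,"dz":0.2}
    - {"dx":3.6,"dy":7,"dz":0.5}
    - {"dx":5.4,"dy":10.5,"dz":1}
    - {"dx":7.2,"dy":14,"dz":1.5}
    - {"dx":9,"dy":17.5,"dz":2}
    - {"dx":10.8,"dy":21,"dz":2.5}
    - {"dx":12.6,"dy":24.5,"dz":3}
    - {"dx":14.4,"dy":28,"dz":3}
    - {"dx":16.2,"dy":31.5,"dz":3}
    - {"dx":18,"dy":35,"dz":3}

```text
validation failed for argument at $.ta...
```

>>> servo_tool:
  targets:
    - {"dx":1.8,"dy":3.5}
    - {"dx":3.6,"dy":7}
    - {"dx":5.4,"dy":10.5}
    - {"dx":7.2,"dy":14}
    - {"dx":9,"dy":17.5}
    - {"dx":10.2,"dy":20}
    - {"dx":11,"dy":22}
    - {"dx":11.5,"dy":23.5}
    - {"dx":12,"dy":24.5}
    - {"dx":12,"dy":24.5}

```text
validation failed for argument at $.ta...
```

```bash
python3 - <<'E'
from h import *
from scipy.spatial.transform import Rotation as R
s=r.get_state(); print(s["time_s"],s["tcp_pos"],s["eef_rot"],s["joints"])
c=r.get_calibration("wrist"); T=np.array(c["extrinsics"]); w=r.capture("wrist")
TT=np.eye(4);TT[:3,:3]=R.from_euler("xyz",s["eef_rot"],degrees=True).as_matrix();TT[:3,3]=s["tcp_pos"]
print(np.round(np.linalg.inv(TT)@T,3),np.array(c["K"]))
for n in ["selector_grip","feeder"]:
    for d in r.cut_out(n,"wrist")[:2]: print(n,d["p"],d["extent"])
print(proj("wrist",[.583,-.025,.095],c),ray("wrist",256,192,.05,c))
cv2.imwrite("pics/w1.png",w); np.savez("w1.npz",K=c["K"],T=T)
E
```

```text
1.65 [ 0.25085425 -0.62664839  0.22656012] [-1.79998428e+02 -1.14891050e-04 -1.58181729e+02] [-5.16748027e+01  2.05466521e+01  6.81999513e-01  5.92126383e-04
 -7.01338725e+01 -1.65071272e+01]
[[ 0.001 -0.961 -0.277  0.075]
 [ 1.     0.001 -0.001 -0.001]
 [ 0.001 -0.277  0.961 -0.158]
 [ 0.     0.     0.     1.   ]] [[334.12933824   0.         253.64825683]
 [  0.         334.12933824 191.09726319]
 [  0.           0.           1.        ]]
[579.59248986 568.0244517 ] [ 0.27100561 -0.61684706  0.05      ]
```

View pics/w1.png

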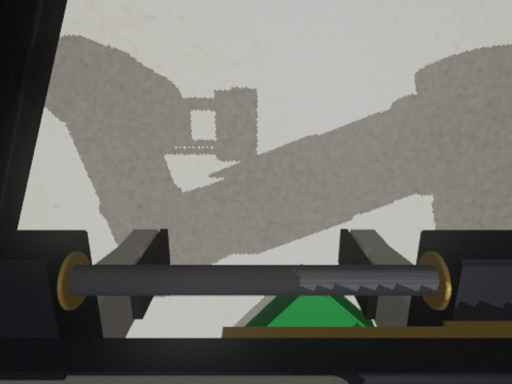

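The moves were refused, so the arm has not moved. The picture shows only its shadow and the green tray. I'll use complete rows.

>>> servo_tool:
  targets:
    - {"dx":1.8,"dy":3.5,"dz":0.2,"spin":0,"grip":100}
    - {"dx":3.6,"dy":7,"dz":0.5,"spin":0,"grip":100}
    - {"dx":5.4,"dy":10.5,"dz":1,"spin":0,"grip":100}
    - {"dx":7.2,"dy":14,"dz":1.5,"spin":0,"grip":100}
    - {"dx":9,"dy":17.5,"dz":2,"spin":0,"grip":100}
    - {"dx":10.8,"dy":21,"dz":2.5,"spin":0,"grip":100}
    - {"dx":12.6,"dy":24.5,"dz":3,"spin":0,"grip":100}
    - {"dx":14.4,"dy":28,"dz":3,"spin":0,"grip":100}
    - {"dx":16.2,"dy":31.5,"dz":3,"spin":0,"grip":100}
    - {"dx":18,"dy":35,"dz":3,"spin":0,"grip":100}

```text
time_s: 2.63
tcp_pos: [0.4314, -0.2749, 0.2571]
eef_rot: [-180.0, 0.1, -158.2]
contact_force: [1.3, -0.5, -0.3]
gripper_width: 0.0877
```

```bash
cat >> h.py <<'E'
def snap(f):
    c=r.get_calibration("wrist"); w=r.capture("wrist"); cv2.imwrite("pics/"+f,w); return w,c
def contour(n,z,c,i=0):
    d=r.cut_out(n,"wrist")
    if not d: print("none",n); return None
    print(n,round(d[i]["p"],2),np.round(d[i]["extent"]))
    cs,_=cv2.findContours(d[i]["mask"].astype(np.uint8),cv2.RETR_EXTERNAL,cv2.CHAIN_APPROX_NONE)
    k=max(cs,key=cv2.contourArea)[:,0,:]
    W=np.array([ray("wrist",u,v,z,c)[:2] for u,v in k])
    R=cv2.minAreaRect((W*1000).astype(np.float32)); print(np.round(R[0],1),np.round(R[1]),round(R[2],1)); return W
E
python3 - <<'E'
from h import *
w,c=snap("w2.png"); contour("tray",.04,c)
E
```

```text
tray 0.83 [  0.   4. 168. 185.]
[ 441.1 -477.8] [128. 158.] 69.4
```

>>> servo_tool:
  targets:
    - {"dx":1.8,"dy":3.5,"dz":0,"spin":0,"grip":100}
    - {"dx":3.6,"dy":7,"dz":0,"spin":0,"grip":100}
    - {"dx":5.4,"dy":10.5,"dz":0,"spin":0,"grip":100}
    - {"dx":7.2,"dy":14,"dz":0,"spin":0,"grip":100}
    - {"dx":9,"dy":17.5,"dz":0,"spin":0,"grip":100}
    - {"dx":10.2,"dy":20.5,"dz":0,"spin":0,"grip":100}
    - {"dx":11.2,"dy":22.5,"dz":0,"spin":0,"grip":100}
    - {"dx":12,"dy":24,"dz":0,"spin":0,"grip":100}
    - {"dx":12.5,"dy":24.5,"dz":0,"spin":0,"grip":100}
    - {"dx":12.5,"dy":24.5,"dz":0,"spin":0,"grip":100}

```text
time_s: 3.57
tcp_pos: [0.5566, -0.0311, 0.2563]
eef_rot: [-180.0, -0.0, -158.1]
contact_force: [-0.6, -0.5, 0.3]
gripper_width: 0.0872
```

```bash
python3 - <<'E'
from h import *
w,c=snap("w3.png"); contour("feeder",.045,c); contour("selector_grip",.095,c); np.savez("w3.npz",K=c["K"],T=c["extrinsics"]); print(r.get_state()["tcp_pos"])
E
```

```text
feeder 0.74 [188. 112. 324. 245.]
[582.8 -28. ] [110. 139.] 72.6
selector_grip 0.8 [230. 160. 278. 217.]
[568.7 -29.2] [46. 52.] 73.6
[ 0.55539668 -0.03268068  0.25648357]
```

View pics/w3.png

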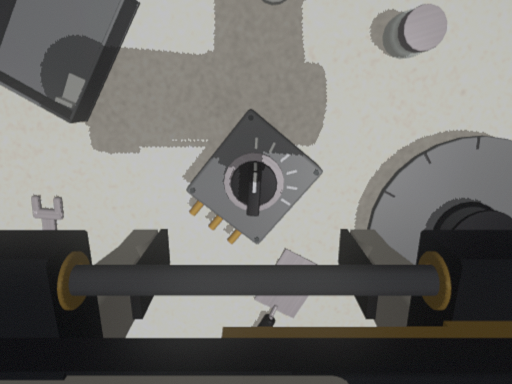

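```bash
python3 - <<'E'
from h import *
z=np.load("w3.npz"); c={"K":z["K"],"extrinsics":z["T"]}
w=cv2.imread("pics/w3.png")
P=[ray("wrist",u,v,.045,c)[:2] for u,v in((250,110),(322,172),(257,243),(187,188))]
C=np.mean(P,0); print("center",C,[np.linalg.norm(P[i]-P[i-1]) for i in range(4)])
for u,v in((257,143),(273,148),(285,158),(291,172),(292,187),(287,202)):
    for zz in(.045,.051):
        d=ray("wrist",u,v,zz,c)[:2]-C; print(np.round(np.linalg.norm(d),3),round(np.degrees(np.arctan2(-d[1],-d[0])),1),end=" | ")
print()
print("knob axis top px",proj("wrist",[*C,.095],c),"disc",proj("wrist",[*C,.055],c))
cv2.imwrite("pics/w3c.png",cv2.resize(w[130:230,200:310],(660,600),interpolation=cv2.INTER_CUBIC))
E
```

```text
center [ 0.57381042 -0.0248973 ] [np.float64(0.11336872564810228), np.float64(0.10613568544281451), np.float64(0.1142199844811934), np.float64(0.10588568107738468)]
0.042 17.3 | 0.043 17.4 | 0.042 -8.0 | 0.043 -7.0 | 0.043 -31.8 | 0.043 -30.2 | 0.043 -55.3 | 0.043 -53.3 | 0.044 -78.5 | 0.043 -76.6 | 0.047 -102.2 | 0.045 -100.6 | 
knob axis top px [253.83708029 192.47662041] disc [253.856586 182.368758]
```

View pics/w3c.png

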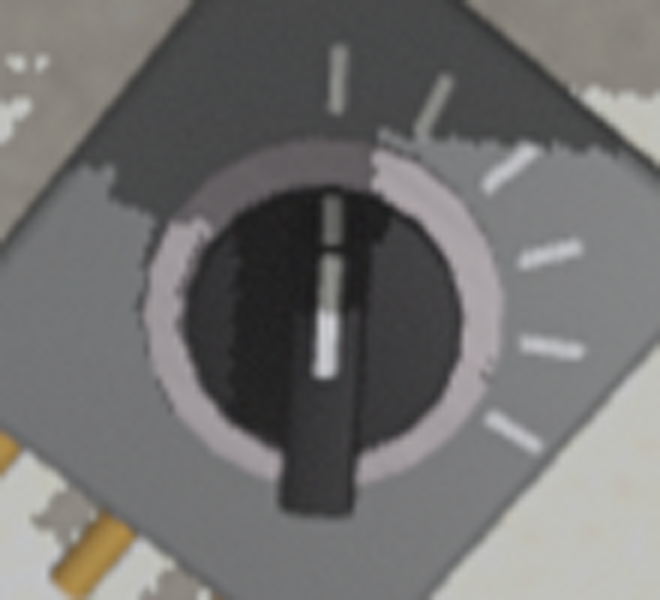

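The crop shows the pointer aligned with the rest mark (knob yaw ≈17.4°). The marks are 24° apart running clockwise, and the axis is at (0.574, -0.025). Now to the bush.

>>> servo_tool:
  targets:
    - {"dx":0.8,"dy":3.5,"dz":0,"spin":-0.02,"grip":100}
    - {"dx":1.6,"dy":7,"dz":0,"spin":-0.05,"grip":100}
    - {"dx":2.4,"dy":10.5,"dz":-1,"spin":-0.1,"grip":100}
    - {"dx":3.2,"dy":14,"dz":-2,"spin":-0.14,"grip":100}
    - {"dx":4,"dy":17.5,"dz":-3,"spin":-0.19,"grip":100}
    - {"dx":4.8,"dy":21,"dz":-4,"spin":-0.19,"grip":100}
    - {"dx":5.5,"dy":24.5,"dz":-5,"spin":-0.19,"grip":100}
    - {"dx":6,"dy":27,"dz":-6,"spin":-0.19,"grip":100}
    - {"dx":6.5,"dy":29,"dz":-6.5,"spin":-0.19,"grip":100}
    - {"dx":6.5,"dy":29,"dz":-6.5,"spin":-0.19,"grip":100}

```text
time_s: 4.55
tcp_pos: [0.6211, 0.2602, 0.1896]
eef_rot: [-180.0, -0.1, -169.0]
contact_force: [0.6, -1.0, -0.2]
gripper_width: 0.0876
```

```bash
python3 - <<'E'
from h import *
print(r.get_state()["tcp_pos"],r.get_state()["eef_rot"])
w,c=snap("w4.png"); contour("bush_center",.078,c);contour("turntable",.032,c); print(proj("wrist",[.63,.26,.078],c),proj("wrist",[.543,.244,.072],c)); np.savez("w4.npz",K=c["K"],T=c["extrinsics"])
E
```

```text
[0.62106846 0.26016065 0.18958891] [-1.79950235e+02 -1.14725308e-01 -1.69010121e+02]
bush_center 0.82 [229. 170. 263. 208.]
[623.6 254.8] [32. 27.] 11.1
turntable 0.98 [123.   1. 383. 214.]
[565.4 248.9] [191. 238.] 11.0
[252.56707369 198.09973345] [253.71920881  88.81894091]
```

View pics/w4.png

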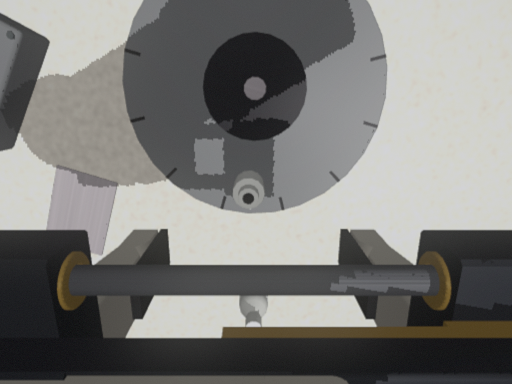

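The bush spigot is at (248,197) and its axis comes out at about (0.630, 0.2565), 88 mm from the turntable axis. The nut at (254,88) matches its predicted position. The glue is behind the gripper at (253,305) and stays clear. Descending.

>>> servo_tool:
  targets:
    - {"dx":0.9,"dy":-0.35,"dz":-2,"spin":0,"grip":100}
    - {"dx":0.9,"dy":-0.35,"dz":-4,"spin":0,"grip":85}
    - {"dx":0.9,"dy":-0.35,"dz":-6,"spin":0,"grip":75}
    - {"dx":0.9,"dy":-0.35,"dz":-8,"spin":0,"grip":75}
    - {"dx":0.9,"dy":-0.35,"dz":-10,"spin":0,"grip":75}
    - {"dx":0.9,"dy":-0.35,"dz":-11.5,"spin":0,"grip":75}
    - {"dx":0.9,"dy":-0.35,"dz":-13,"spin":0,"grip":75}
    - {"dx":0.9,"dy":-0.35,"dz":-14,"spin":0,"grip":75}
    - {"dx":0.9,"dy":-0.35,"dz":-14.8,"spin":0,"grip":75}
    - {"dx":0.9,"dy":-0.35,"dz":-14.8,"spin":0,"grip":75}

```text
time_s: 5.53
tcp_pos: [0.6294, 0.2536, 0.0426]
eef_rot: [-180.0, -0.1, -169.1]
contact_force: [0.1, -0.5, -0.5]
gripper_width: 0.0658
```

>>> servo_tool:
  targets:
    - {"dx":0,"dy":0,"dz":0,"spin":0,"grip":65}
    - {"dx":0,"dy":0,"dz":0,"spin":0,"grip":55}
    - {"dx":0,"dy":0,"dz":0,"spin":0,"grip":48}
    - {"dx":0,"dy":0,"dz":0,"spin":0,"grip":42}
    - {"dx":0,"dy":0,"dz":0,"spin":0,"grip":36}
    - {"dx":0,"dy":0,"dz":0,"spin":0,"grip":30}
    - {"dx":0,"dy":0,"dz":0,"spin":0,"grip":20}
    - {"dx":0,"dy":0,"dz":0,"spin":0,"grip":10}
    - {"dx":0,"dy":0,"dz":0,"spin":0,"grip":0}
    - {"dx":0,"dy":0,"dz":0,"spin":0,"grip":0}
  squeeze: 10

```text
time_s: 6.37
tcp_pos: [0.6299, 0.255, 0.0439]
eef_rot: [180.0, 0.0, -169.1]
contact_force: [-0.6, -0.0, 2.8]
gripper_width: 0.0289
```

The opening is 28.9 mm, so the lower cylinder is gripped. Lifting.

>>> servo_tool:
  targets:
    - {"dx":0,"dy":0,"dz":0.5,"spin":0,"grip":0}
    - {"dx":0,"dy":0,"dz":1.5,"spin":0,"grip":0}
    - {"dx":0,"dy":0,"dz":3,"spin":0,"grip":0}
    - {"dx":0,"dy":0,"dz":5,"spin":0,"grip":0}
    - {"dx":0,"dy":0,"dz":7,"spin":0,"grip":0}
    - {"dx":0,"dy":0,"dz":9,"spin":0,"grip":0}
    - {"dx":0,"dy":0,"dz":11,"spin":0,"grip":0}
    - {"dx":-0.3,"dy":-1,"dz":12,"spin":0,"grip":0}
    - {"dx":-0.8,"dy":-3,"dz":12,"spin":0,"grip":0}
    - {"dx":-1.3,"dy":-6,"dz":12,"spin":0,"grip":0}

```text
time_s: 7.2
tcp_pos: [0.6168, 0.1955, 0.1645]
eef_rot: [179.9, 0.1, -169.0]
contact_force: [-0.0, -2.0, -0.9]
gripper_width: 0.0288
```

>>> servo_tool:
  targets:
    - {"dx":-0.8,"dy":-3.5,"dz":0,"spin":0,"grip":0}
    - {"dx":-1.6,"dy":-7,"dz":0,"spin":0,"grip":0}
    - {"dx":-2.4,"dy":-10.5,"dz":0,"spin":0,"grip":0}
    - {"dx":-3.2,"dy":-14,"dz":0,"spin":0,"grip":0}
    - {"dx":-4,"dy":-17.5,"dz":0,"spin":0,"grip":0}
    - {"dx":-4.8,"dy":-21,"dz":0,"spin":0,"grip":0}
    - {"dx":-5.6,"dy":-24.5,"dz":0,"spin":0,"grip":0}
    - {"dx":-6.4,"dy":-28,"dz":0,"spin":0,"grip":0}
    - {"dx":-7.2,"dy":-31,"dz":0,"spin":0,"grip":0}
    - {"dx":-8,"dy":-34,"dz":0,"spin":0,"grip":0}

```text
time_s: 8.03
tcp_pos: [0.5354, -0.1471, 0.1638]
eef_rot: [180.0, 0.0, -169.1]
contact_force: [1.5, 0.1, -0.5]
gripper_width: 0.0286
```

>>> servo_tool:
  targets:
    - {"dx":-0.7,"dy":-3,"dz":0,"spin":0,"grip":0}
    - {"dx":-1.4,"dy":-6,"dz":0,"spin":0,"grip":0}
    - {"dx":-2.1,"dy":-9,"dz":0,"spin":0,"grip":0}
    - {"dx":-2.7,"dy":-11.5,"dz":0,"spin":0,"grip":0}
    - {"dx":-3.2,"dy":-13,"dz":0,"spin":0,"grip":0}
    - {"dx":-3.4,"dy":-14,"dz":0,"spin":0,"grip":0}
    - {"dx":-3.4,"dy":-14,"dz":0,"spin":0,"grip":0}
    - {"dx":-3.4,"dy":-14,"dz":0,"spin":0,"grip":0}
    - {"dx":-3.4,"dy":-14,"dz":0,"spin":0,"grip":0}
    - {"dx":-3.4,"dy":-14,"dz":0,"spin":0,"grip":0}

```text
time_s: 8.87
tcp_pos: [0.5031, -0.2843, 0.1637]
eef_rot: [180.0, 0.0, -169.0]
contact_force: [0.0, 0.4, -0.6]
gripper_width: 0.0284
```

```bash
python3 - <<'E'
from h import *
print(r.get_state()["tcp_pos"],r.get_state()["gripper_width"])
w,c=snap("w5.png"); contour("tray",.04,c); np.savez("w5.npz",K=c["K"],T=c["extrinsics"])
E
```

```text
[ 0.50309042 -0.28433453  0.16365624] 0.0283858367094938
tray 0.92 [170.  84. 347. 239.]
[ 500.4 -283. ] [121. 135.] 81.4
```

View pics/w5.png

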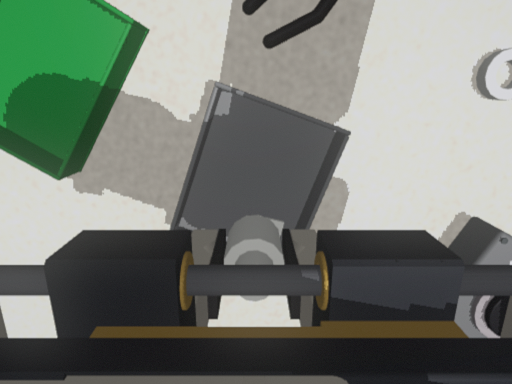

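The bush is in the gripper at (253,245), over the grey tray. The tray's near edge runs (217,84) to (349,131). The green decoy is at the left and clear. I'll check the tray centre from the near corners.

```bash
python3 - <<'E'
from h import *
z=np.load("w5.npz"); c={"K":z["K"],"extrinsics":z["T"]}
A=ray("wrist",217,84,.04,c)[:2];B=ray("wrist",349,131,.04,c)[:2]
d=(B-A)/np.linalg.norm(B-A); n=np.array([d[1],-d[0]]); print(A,B,np.linalg.norm(B-A),"c",(A+B)/2+.075*n,np.degrees(np.arctan2(n[1],n[0])))
E
```

```text
[ 0.42717763 -0.33002842] [ 0.44296789 -0.21589993] 0.11521565031567918 c [ 0.50936507 -0.2832429 ] -7.877158607099561
```

>>> servo_tool:
  targets:
    - {"dx":-0.2,"dy":-0.3,"dz":-2.5,"spin":0,"grip":0}
    - {"dx":-0.3,"dy":-0.5,"dz":-5,"spin":0,"grip":0}
    - {"dx":-0.3,"dy":-0.5,"dz":-7.5,"spin":0,"grip":0}
    - {"dx":-0.3,"dy":-0.5,"dz":-9.5,"spin":0,"grip":0}
    - {"dx":-0.3,"dy":-0.5,"dz":-11.5,"spin":0,"grip":0}
    - {"dx":-0.3,"dy":-0.5,"dz":-13,"spin":0,"grip":0}
    - {"dx":-0.3,"dy":-0.5,"dz":-14,"spin":0,"grip":0}
    - {"dx":-0.3,"dy":-0.5,"dz":-14.4,"spin":0,"grip":0}
    - {"dx":-0.3,"dy":-0.5,"dz":-14.7,"spin":0,"grip":0}
    - {"dx":-0.3,"dy":-0.5,"dz":-14.7,"spin":0,"grip":0}

```text
time_s: 9.8
tcp_pos: [0.5002, -0.29, 0.0167]
eef_rot: [-180.0, 0.0, -169.0]
contact_force: [-0.7, -0.7, -0.5]
gripper_width: 0.0281
```

>>> servo_tool:
  targets:
    - {"dx":0,"dy":0,"dz":0,"spin":0,"grip":34}
    - {"dx":0,"dy":0,"dz":0,"spin":0,"grip":38}
    - {"dx":0,"dy":0,"dz":0,"spin":0,"grip":44}
    - {"dx":0,"dy":0,"dz":0,"spin":0,"grip":52}
    - {"dx":0,"dy":0,"dz":0,"spin":0,"grip":55}
    - {"dx":0,"dy":0,"dz":0,"spin":0,"grip":55}
    - {"dx":0,"dy":0,"dz":0,"spin":0,"grip":55}
    - {"dx":0,"dy":0,"dz":0,"spin":0,"grip":55}
    - {"dx":0,"dy":0,"dz":1,"spin":0,"grip":55}
    - {"dx":0,"dy":0,"dz":2.5,"spin":0,"grip":55}

```text
time_s: 10.63
tcp_pos: [0.4987, -0.2899, 0.041]
eef_rot: [179.9, -0.2, -169.1]
contact_force: [0.6, -0.2, 0.6]
gripper_width: 0.0482
```

>>> servo_tool:
  targets:
    - {"dx":0,"dy":0,"dz":2,"spin":0,"grip":55}
    - {"dx":0,"dy":0,"dz":4,"spin":0,"grip":55}
    - {"dx":0,"dy":0,"dz":7,"spin":0,"grip":55}
    - {"dx":0,"dy":0,"dz":10,"spin":0,"grip":65}
    - {"dx":0,"dy":0,"dz":13,"spin":0,"grip":75}
    - {"dx":0,"dy":0,"dz":15,"spin":0,"grip":75}
    - {"dx":0,"dy":0,"dz":17,"spin":0,"grip":75}
    - {"dx":0,"dy":0,"dz":18,"spin":0,"grip":75}
    - {"dx":0,"dy":0,"dz":18,"spin":0,"grip":75}
    - {"dx":0,"dy":0,"dz":18,"spin":0,"grip":75}

```text
time_s: 11.47
tcp_pos: [0.4997, -0.29, 0.2216]
eef_rot: [180.0, 0.0, -169.1]
contact_force: [-1.0, 0.1, -0.5]
gripper_width: 0.0656
```

```bash
python3 - <<'E'
from h import *
print(r.get_state()["tcp_pos"],r.get_state()["gripper_width"])
w,c=snap("w6.png"); contour("tray",.04,c); contour("bush_center",.05,c); print(proj("wrist",[.5,-.29,.05],c))
E
```

```text
[ 0.49970849 -0.28996045  0.22162356] 0.06559676285702488
tray 0.96 [182.  92. 338. 256.]
[ 507.9 -284.4] [121. 150.] 81.3
bush_center 0.65 [239. 149. 268. 182.]
[ 496.3 -292.2] [31. 26.] 11.0
[254.46900982 172.0819056 ]
```

View pics/w6.png

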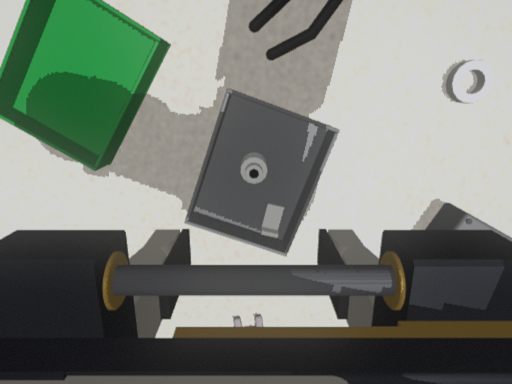

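The bush stands upright in the grey tray at (254,170), released. Now over the knob.

>>> servo_tool:
  targets:
    - {"dx":0.9,"dy":3.5,"dz":0,"spin":0.02,"grip":75}
    - {"dx":1.9,"dy":7,"dz":0,"spin":0.05,"grip":75}
    - {"dx":2.9,"dy":10.5,"dz":0,"spin":0.08,"grip":75}
    - {"dx":3.9,"dy":14,"dz":0,"spin":0.113,"grip":75}
    - {"dx":4.9,"dy":17.5,"dz":-1,"spin":0.113,"grip":75}
    - {"dx":5.9,"dy":21,"dz":-2,"spin":0.113,"grip":75}
    - {"dx":6.6,"dy":23.5,"dz":-3,"spin":0.113,"grip":75}
    - {"dx":7.1,"dy":25.5,"dz":-4,"spin":0.113,"grip":65}
    - {"dx":7.4,"dy":26.5,"dz":-5,"spin":0.113,"grip":55}
    - {"dx":7.4,"dy":26.5,"dz":-5,"spin":0.113,"grip":50}

```text
time_s: 12.45
tcp_pos: [0.5727, -0.0235, 0.1682]
eef_rot: [180.0, -0.3, -162.5]
contact_force: [0.1, -0.8, 0.4]
gripper_width: 0.052
```

```bash
python3 - <<'E'
from h import *
s=r.get_state();print(s["tcp_pos"],s["eef_rot"],s["joints"])
w,c=snap("w7.png"); W=contour("selector_grip",.095,c)
k=np.radians(17.4); a=np.array([np.cos(k),np.sin(k)]); C=np.array([.574,-.025])
for q in(-.024,0,.024): 
    u=proj("wrist",[*(C+q*a),.095],c); print(u); cv2.drawMarker(w,tuple(int(round(x)) for x in u),(0,0,255),cv2.MARKER_CROSS,5,1)
cv2.imwrite("pics/w7c.png",cv2.resize(w[110:240,180:330],(750,650)[:2] if 0 else (690,598),interpolation=cv2.INTER_CUBIC))
E
```

```text
[ 0.57274376 -0.02351099  0.16818082] [ 179.9552021    -0.28174269 -162.4867934 ] [ 1.71672385e+01  1.38081556e+01 -1.68868525e+01 -4.99720712e-02
 -5.95870094e+01 -8.96287387e+01]
selector_grip 0.85 [223. 164. 284. 235.]
[568.9 -28.7] [43. 53.] 75.5
[252.28102493 171.39048499]
[252.22333461 203.6200828 ]
[252.16866474 234.16226198]
```

View pics/w7c.png

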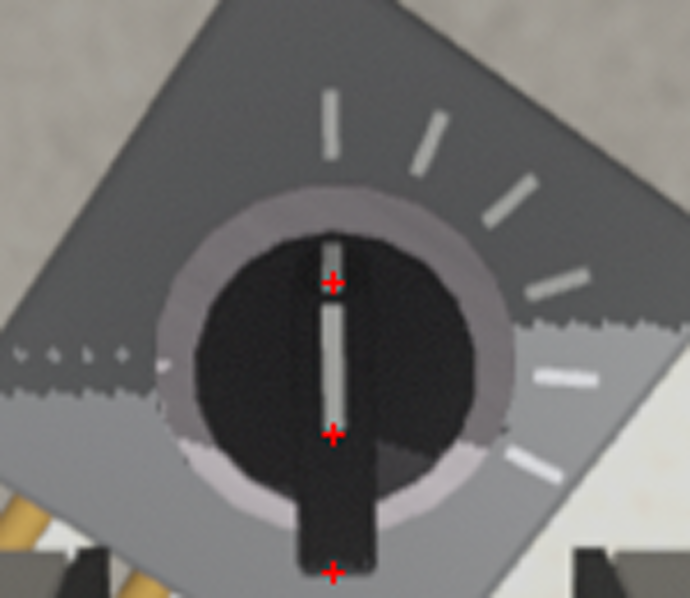

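The predicted bar points lie exactly on the bar, and its pointer is on the rest mark. Descending and gripping.

>>> servo_tool:
  targets:
    - {"dx":0,"dy":0,"dz":-1.5,"spin":0,"grip":50}
    - {"dx":0,"dy":0,"dz":-3,"spin":0,"grip":50}
    - {"dx":0,"dy":0,"dz":-4.5,"spin":0,"grip":50}
    - {"dx":0,"dy":0,"dz":-6,"spin":0,"grip":50}
    - {"dx":0,"dy":0,"dz":-7.5,"spin":0,"grip":50}
    - {"dx":0,"dy":0,"dz":-8.5,"spin":0,"grip":50}
    - {"dx":0,"dy":0,"dz":-9.5,"spin":0,"grip":50}
    - {"dx":0,"dy":0,"dz":-10.3,"spin":0,"grip":50}
    - {"dx":0,"dy":0,"dz":-10.6,"spin":0,"grip":50}
    - {"dx":0,"dy":0,"dz":-10.6,"spin":0,"grip":45}

```text
time_s: 13.38
tcp_pos: [0.5736, -0.0254, 0.065]
eef_rot: [-180.0, -0.1, -162.6]
contact_force: [-0.3, 0.2, 0.5]
gripper_width: 0.0416
```

>>> servo_tool:
  targets:
    - {"dx":0,"dy":0,"dz":0,"spin":0,"grip":38}
    - {"dx":0,"dy":0,"dz":0,"spin":0,"grip":30}
    - {"dx":0,"dy":0,"dz":0,"spin":0,"grip":24}
    - {"dx":0,"dy":0,"dz":0,"spin":0,"grip":18}
    - {"dx":0,"dy":0,"dz":0,"spin":0,"grip":12}
    - {"dx":0,"dy":0,"dz":0,"spin":0,"grip":6}
    - {"dx":0,"dy":0,"dz":0,"spin":0,"grip":0}
    - {"dx":0,"dy":0,"dz":0,"spin":0,"grip":0}
    - {"dx":0,"dy":0,"dz":0,"spin":0,"grip":0}
    - {"dx":0,"dy":0,"dz":0,"spin":0,"grip":0}
  squeeze: 35

```text
time_s: 14.22
tcp_pos: [0.5738, -0.0243, 0.066]
eef_rot: [180.0, 0.0, -162.6]
contact_force: [-2.0, 5.1, 2.9]
gripper_width: 0.0127
```

```bash
python3 - <<'E'
from h import *
s=r.get_state();print({k:np.round(s[k],4) for k in("tcp_pos","eef_rot","joints","contact_force","moment","gripper_width")})
E
```

```text
{'tcp_pos': array([ 0.5738, -0.0243,  0.066 ]), 'eef_rot': array([ 1.799590e+02,  3.680000e-02, -1.625692e+02]), 'joints': array([ 1.70526e+01,  2.00114e+01, -2.36287e+01, -5.70000e-02,
       -4.63235e+01, -8.95824e+01]), 'contact_force': array([-1.9635,  5.107 ,  2.922 ]), 'moment': array([1.7357, 0.8633, 0.116 ]), 'gripper_width': np.float64(0.0127)}
```

Gripped (12.7 mm). Turning clockwise by two clicks first, easing out the small side force.

>>> servo_tool:
  targets:
    - {"dx":-0.03,"dy":0.1,"dz":0,"spin":-0.08,"grip":0}
    - {"dx":-0.03,"dy":0.1,"dz":0,"spin":-0.17,"grip":0}
    - {"dx":-0.03,"dy":0.1,"dz":0,"spin":-0.26,"grip":0}
    - {"dx":-0.03,"dy":0.1,"dz":0,"spin":-0.35,"grip":0}
    - {"dx":-0.03,"dy":0.1,"dz":0,"spin":-0.44,"grip":0}
    - {"dx":-0.03,"dy":0.1,"dz":0,"spin":-0.53,"grip":0}
    - {"dx":-0.03,"dy":0.1,"dz":0,"spin":-0.62,"grip":0}
    - {"dx":-0.03,"dy":0.1,"dz":0,"spin":-0.71,"grip":0}
    - {"dx":-0.03,"dy":0.1,"dz":0,"spin":-0.8,"grip":0}
    - {"dx":-0.03,"dy":0.1,"dz":0,"spin":-0.84,"grip":0}

```text
time_s: 15.05
tcp_pos: [0.574, -0.023, 0.066]
eef_rot: [179.9, 0.0, 149.0]
contact_force: [-1.0, 5.8, 1.9]
gripper_width: 0.0126
```

```bash
python3 - <<'E'
from h import *
s=r.get_state();print({k:np.round(s[k],4) for k in("tcp_pos","eef_rot","joints","contact_force","moment","gripper_width")})
E
```

```text
{'tcp_pos': array([ 0.574, -0.023,  0.066]), 'eef_rot': array([1.798998e+02, 2.970000e-02, 1.490195e+02]), 'joints': array([ 1.717310e+01,  1.999050e+01, -2.364850e+01, -6.190000e-02,
       -4.626650e+01, -1.381109e+02]), 'contact_force': array([-1.02  ,  5.8119,  1.9473]), 'moment': array([2.02  , 0.3349, 0.2225]), 'gripper_width': np.float64(0.0126)}
```

>>> servo_tool:
  targets:
    - {"dx":0,"dy":0,"dz":0,"spin":-0.06,"grip":0}
    - {"dx":0,"dy":0,"dz":0,"spin":-0.12,"grip":0}
    - {"dx":0,"dy":0,"dz":0,"spin":-0.18,"grip":0}
    - {"dx":0,"dy":0,"dz":0,"spin":-0.24,"grip":0}
    - {"dx":0,"dy":0,"dz":0,"spin":-0.3,"grip":0}
    - {"dx":0,"dy":0,"dz":0,"spin":-0.35,"grip":0}
    - {"dx":0,"dy":0,"dz":0,"spin":-0.39,"grip":0}
    - {"dx":0,"dy":0,"dz":0,"spin":-0.415,"grip":0}
    - {"dx":0,"dy":0,"dz":0,"spin":-0.415,"grip":0}
    - {"dx":0,"dy":0,"dz":0,"spin":-0.415,"grip":0}

```text
time_s: 15.88
tcp_pos: [0.5744, -0.0227, 0.066]
eef_rot: [179.9, -0.0, 125.5]
contact_force: [0.6, 7.4, 0.6]
gripper_width: 0.013
```

```bash
python3 - <<'E'
from h import *
s=r.get_state();print({k:np.round(s[k],4) for k in("tcp_pos","eef_rot","joints","contact_force","moment","gripper_width")})
w,c=snap("w8.png"); cv2.imwrite("pics/w8c.png",cv2.resize(w[130:330,130:390],(780,600),interpolation=cv2.INTER_CUBIC))
t=r.capture("top")
for n in("bush_center","tray"):
    for d in r.cut_out(n,"top")[:3]:
        print(n,round(d["p"],2),np.round(d["extent"]))
E
```

```text
{'tcp_pos': array([ 0.5744, -0.0227,  0.066 ]), 'eef_rot': array([ 1.798528e+02, -1.050000e-02,  1.255329e+02]), 'joints': array([ 1.719280e+01,  2.000230e+01, -2.362960e+01, -7.790000e-02,
       -4.623160e+01, -1.616061e+02]), 'contact_force': array([0.6125, 7.4197, 0.6249]), 'moment': array([2.5085, 0.0769, 0.2169]), 'gripper_width': np.float64(0.013)}
bush_center 0.52 [305. 196. 319. 207.]
tray 0.87 [291. 173. 334. 230.]
tray 0.64 [343. 195. 399. 247.]
```

View pics/w8c.png

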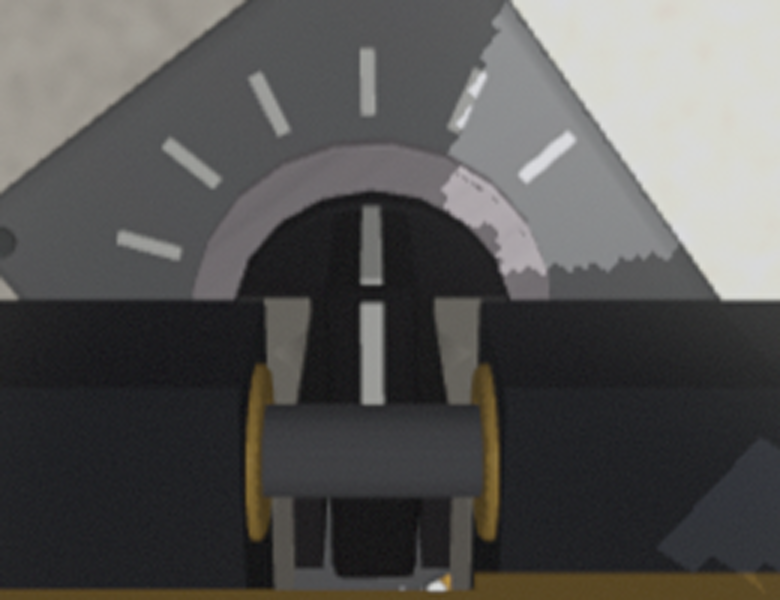

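The pointer is on the third mark past rest: marks at (150,245), (190,163), (268,103), and now (367,80). The bush is still in the grey tray. One short hold, then hand in.

>>> servo_tool:
  targets:
    - {"dx":0,"dy":0,"dz":0,"spin":0,"grip":0}
    - {"dx":0,"dy":0,"dz":0,"spin":0,"grip":0}
    - {"dx":0,"dy":0,"dz":0,"spin":0,"grip":0}
    - {"dx":0,"dy":0,"dz":0,"spin":0,"grip":0}
    - {"dx":0,"dy":0,"dz":0,"spin":0,"grip":0}
    - {"dx":0,"dy":0,"dz":0,"spin":0,"grip":0}
    - {"dx":0,"dy":0,"dz":0,"spin":0,"grip":0}
    - {"dx":0,"dy":0,"dz":0,"spin":0,"grip":0}
    - {"dx":0,"dy":0,"dz":0,"spin":0,"grip":0}
    - {"dx":0,"dy":0,"dz":0,"spin":0,"grip":0}

```text
time_s: 16.92
tcp_pos: [0.5744, -0.0226, 0.066]
eef_rot: [179.9, -0.0, 125.5]
contact_force: [0.6, 7.6, 1.0]
gripper_width: 0.0129
```

```bash
python3 -c "
from plant import r
s=r.get_state();print(s['time_s'],s['eef_rot'],s['gripper_width'],s['contact_force']);print(r.close_job())"
```

```text
16.9167 [ 1.79851028e+02 -9.90921260e-03  1.25544904e+02] 0.01293555814380609 [0.60282473 7.6458415  0.9777446 ]
the job is handed in; nothing more can be done
None
```

I moved the bush from the turntable to the grey reject tray, where it stands upright. I then turned the selector clockwise to its third click and handed the job in at 16.9 s, still holding it; no verdict was reported.

**Last checks:**
- **Selector:** the tool had turned 71.9° from rest against a target of 72°. The wrist picture showed the pointer on the third mark past rest.
- **Hold:** the gripper was closed on the 13 mm bar at a 35 N grip setting and stayed steady. A side force of about 7.6 N remained at the wrist; I tried to ease it out with a 1 mm shift, but it did not go down.
- **Bush:** the top camera still found it inside the grey tray at the end.
- **Bystanders:** the pictures showed nothing disturbed, but I did not re-measure their positions.

**What went wrong:** the first two move calls were refused because the rows were incomplete. The arm did not move, and I sent the moves again with full rows. The trained networks also gave some wrong labels, such as calling the green tray "tray", so I checked those against the pictures.

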